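# Lid the pudding mould and clip it down corner to opposite corner

## Task

Put the lid squarely on the steel pudding mould, setting it down rather than dropping it, while all four clips are open. Then snap the four clips fully down over it in opposite-corner order: after the first clip take the one diagonally opposite, then the remaining two. Leave the ramekin, whisk and spatula where they are.

Things in the scene. Friction and masses are not known exactly. Their poses are not given: they have to be found in the camera images.
- mould: fixed open stainless mould, 150 (x) by 108 (y) by 75 mm high, walls 4 mm, mouth 142 by 100 mm, on a black mat 190 by 148 mm. Origin at the centre of its underside, on the shelf; z up, x along its long side. Four clips on its long sides, centred at x = +-45 mm; hinge lines along x at y = +-60 mm, 83 mm above the shelf; they swing up and outwards to open, inwards and down to shut
- lid_grip (a point): centre of the lid's black bar handle, the place to grip; axes as the lid's: x along bar and long side, z up. Bar 62 mm long (x), 14 wide (y), 22 high, on two pillars, its underside 12 mm above the lid's top. The point is 37 mm above the lid's underside, 22 mm above its top. The lid starts flat on the shelf, right way up
- lid: loose steel lid, about 0.3 kg: flange 150 (x) by 107 (y) by 5 mm, below it a stepped plug 10 mm deep (138 by 96, lower half 128 by 86 mm) that fits the mouth with 2 mm to spare all round. Origin under the plug's centre. Seated (either way round): origin 65, top 80, handle centre 102 mm above the shelf. Shut clips lie 1 mm above its top
- clip_a (a joint): clip A at the mould's +x, +y corner (mould axes), diagonally opposite C: closing angle. 0 = open as it starts, on its stop, leaning outwards; 0.43 = upright; 2.0 = fully down, level, pointing inward over the lid's edge. Over-centre spring: push it inward, then down (about 0.15 N m, 4 to 9 N at 30 mm from the hinge); past about 1.4 it snaps down by itself and stays shut
- clip_a_tip (a point): middle of the free end (red pad) of clip A, a steel strap 22 mm wide, 4 mm thick (pad end 6 mm), 42 mm long from its hinge line
- clip_b (a joint): clip B at the mould's -x, +y corner (mould axes), diagonally opposite D: closing angle. 0 = open as it starts, on its stop, leaning outwards; 0.43 = upright; 2.0 = fully down, level, pointing inward over the lid's edge. Over-centre spring: push it inward, then down (about 0.15 N m, 4 to 9 N at 30 mm from the hinge); past about 1.4 it snaps down by itself and stays shut
- clip_b_tip (a point): middle of the free end (red pad) of clip B, a steel strap 22 mm wide, 4 mm thick (pad end 6 mm), 42 mm long from its hinge line
- clip_c (a joint): clip C at the mould's -x, -y corner (mould axes), diagonally opposite A: closing angle. 0 = open as it starts, on its stop, leaning outwards; 0.43 = upright; 2.0 = fully down, level, pointing inward over the lid's edge. Over-centre spring: push it inward, then down (about 0.15 N m, 4 to 9 N at 30 mm from the hinge); past about 1.4 it snaps down by itself and stays shut
- clip_c_tip (a point): middle of the free end (red pad) of clip C, a steel strap 22 mm wide, 4 mm thick (pad end 6 mm), 42 mm long from its hinge line
- clip_d (a joint): clip D at the mould's +x, -y corner (mould axes), diagonally opposite B: closing angle. 0 = open as it starts, on its stop, leaning outwards; 0.43 = upright; 2.0 = fully down, level, pointing inward over the lid's edge. Over-centre spring: push it inward, then down (about 0.15 N m, 4 to 9 N at 30 mm from the hinge); past about 1.4 it snaps down by itself and stays shut
- clip_d_tip (a point): middle of the free end (red pad) of clip D, a steel strap 22 mm wide, 4 mm thick (pad end 6 mm), 42 mm long from its hinge line
- ramekin_center (a point): white ceramic ramekin, 84 mm across, 46 mm high, a bystander; the point is at its centre, half-way up
- whisk: metal whisk lying on the shelf, about 240 mm long, 45 mm high, a bystander; x along it, towards the wires
- spatula: spatula with a dark wooden handle and red blade, about 250 mm long, lying on the shelf, a bystander; x along it, towards the blade
Things that resemble listed ones, but are neither listed nor needed, are in the scene too. There is more than one size of the lid; the job needs the largest.

How it is judged:
By the outcome, as a careful person would: the job done as asked, in the order asked, and still so for the second after the job is handed in, with the robot touching nothing.
It also fails if it takes over 58 s, if anything falls off the work surface, if the arm or the gripper's body presses on something with over 40 N, if the wrist force passes 120 N, or if a joint passes its speed limit or range.

## Robot

A 6-joint arm with a two-finger parallel gripper is mounted at the origin on the work surface. World frame = base frame: x ahead of the robot, y to its left, z up, the work surface at z = 0. Lengths are in m, angles in rad, forces in N, time in s.
With the tool pointing down it reaches from about 0.425 to 1.125 m from the base axis. Payload 14.9 kg.
Tool frame: the origin (TCP) lies between the finger pads; the fingertips stand 8 mm ahead of it and the grasp point (between the pads) lies 11 mm behind it (r.tip_extent is the distance from the TCP to the fingertips, in m); y points along the fingers, x is the direction in which the jaws open and shut, and the axes are right-handed (so a half turn about y gives the same grasp; the last joint's range is limited). The gripper opens to 91 mm and grips with 3 to 60 N. Pads are 32 mm wide; open, the fingers measure 118 mm over their backs; the gripper's body (76 mm by 178 mm) begins 60 mm behind the grasp point.
Start: joints at [-1.365, 0.379, 1.734, -0, 1.028, -0.033], TCP at [0.166, -0.68, 0.186] pointing down, gripper open.
Joint ranges: [-2.77, 2.77], [-0.74, 2.19], [0, 2.66], [-1.06, 4.2], [0.31, 2.87], [-3.08, 3.08]. Speed limits (rad/s): [1.89, 1.89, 2.39, 3.14, 3.14, 3.14].

## Interface

Orientations are given as a 3x3 rotation matrix whose columns are the frame's x, y, z axes.
In Python, from station import telemetry, eyes, workorder, r gives the robot as it stands.
- The arm moves only by the tool play_rows, never from a script. Its argument "motion" is a list of rows, each an object of numbers: "grip": the finger opening in mm, from 0 to 91.2; "x", "y", "z": the shift along the tool's x, y, z in mm; "twist": the turn about the tool's y in rad. In form: [{"grip": .., "x": .., "y": .., "z": .., "twist": ..}, ...]. A call has 1 to 12 rows; each row shifts and turns the commanded pose from where the row before left it, along the tool's axes as they then stand; what a row does not reach is not made up. A row lasts 1/10 s, in which the tool goes at most 50 mm and 8.59 degrees, less where a joint would pass 70% of its speed; a pose out of reach is approached as far as the arm can. A call is refused whole if a number of a shift passes 50 or a number of a turn 0.15, either way. A call with a gripper value outside its range is refused whole. The fingers move at their own pace and stop on an object; "force" is the grip in N (left out, the last holds). Time passes only in rows, so rows that do not move let the fingers close. It gives the time, the measured TCP pose, the force and the opening at its end, in the units of the state.
- telemetry.get_state(): the state, without advancing time (a new reading comes with each control period).
- eyes.grab_frame(name): name is "scene" or "top" or "wrist"; returns a dict with "pixels" (400x640x3 uint8, red, green, blue), "K" (3x3 intrinsics, pixels), "extrinsics" (4x4, takes a point from world to camera coordinates). Camera axes: x right, y up, looking along -z (the intrinsics and any distortion apply to the point x, -y, -z); pixel columns grow to the right and rows downward; lengths in m; the calibration is good to about 2 mm. The wrist camera is an equidistant fisheye: a pixel r from the principal point sees the ray r / f radians off the axis. A picture is of the moment at which its call begins. There is no depth.
- workorder.close_job(): hands the job in, once; it reports no verdict.
The state is a dict: "time_s": time; "joint_positions": joint angles; "dq": joint speeds; "joint_torque": joint torques, N m; "tcp_pos": TCP position; "orientation": TCP orientation; "contact_force": force on the tool from outside, world axes, zero at the start; "torque": the same for the moment, N m; "opening": opening from 0.0 (shut) to 1.0 (fully open).
Only numpy, scipy, OpenCV 4.12 (cv2) and the standard library are available. Lean on these libraries where they do the work, as an engineer would, in place of code of your own. Each camera call takes 0.05 s, during which the arm holds its last target. There are 200 camera calls.

## Working session

There is one attempt and no reset: what is moved stays moved. The work goes in short steps, Python scripts to look and compute and a tool call to move; the robot and the scene stay as the last step left them, time stands still between calls to the robot, and variables do not carry over. Pictures are saved under pics/ and viewed, about 8 in all and at most 12, crops included, and the job is handed in when it is done.

Besides the shell and the picture viewer there is one more tool, called as name(argument=value, ...) on one line, values as JSON. play_rows: Moves the arm, as the interface text tells. Its arguments: {"type":"object","properties":{"motion":{"type":"array","items":{"type":"object","properties":{"grip":{"type":"number"},"x":{"type":"number"},"y":{"type":"number"},"z":{"type":"number"},"twist":{"type":"number"}}}},"force":{"type":"number"}},"required":["motion"]}

```bash
mkdir -p pics; ls; python3 - <<'E'
from station import telemetry, eyes, workorder, r
import cv2,pickle
s=telemetry.get_state()
print({k:(v if not hasattr(v,'round') else v) for k,v in s.items()})
d={}
for n in ("scene","top"):
    f=eyes.grab_frame(n); d[n]=f
    cv2.imwrite(f"pics/{n}0.png",f["pixels"][:,:,::-1]); print(n,f["K"],f["extrinsics"])
pickle.dump(d,open("f0.pkl","wb"))
E
```

```text
pics
{'time_s': 0.0, 'joint_positions': array([-1.36530703e+00,  3.79407083e-01,  1.73474889e+00,  6.47426994e-06,
        1.02850974e+00, -3.33003021e-02]), 'dq': array([-0.0011675 ,  0.00072018,  0.00059851,  0.00160061, -0.00097115,
        0.00034265]), 'joint_torque': array([ 1.91299041e-03, -7.63714814e+01, -4.34365726e+01,  6.51140185e-02,
        4.23784030e-02, -6.06443587e-05]), 'tcp_pos': array([ 0.16548069, -0.67973603,  0.1852051 ]), 'orientation': array([[ 2.36523377e-01, -2.13525578e-04,  9.71625775e-01],
       [-9.71625207e-01,  1.05161821e-03,  2.36523469e-01],
       [-1.07228317e-03, -9.99999424e-01,  4.12654552e-05]]), 'contact_force': array([-0.01071714,  0.13164331,  0.61822762]), 'torque': array([ 0.00724276, -0.01246462,  0.06002856]), 'opening': 1.000486300153129}
scene [[385.17191428   0.         322.7797794 ]
 [  0.         385.17191428 204.52304114]
 [  0.           0.           1.        ]] [[ 0.58492146  0.81096642 -0.0141547  -0.34473661]
 [-0.5791126   0.42978496  0.69275788  0.27364488]
 [ 0.56788685 -0.39701179  0.72103132 -1.37233997]
 [ 0.          0.          0.          1.        ]]
top [[388.00474293   0.         311.88822781]
 [  0.         388.00474293 199.73868436]
 [  0.           0.           1.        ]] [[-0.01996785 -0.99979824 -0.00218371 -0.01055509]
 [ 0.98219911 -0.0200243   0.1867724  -0.58074714]
 [-0.18677845  0.0015846   0.98240078 -0.90309945]
 [ 0.          0.          0.          1.        ]]
```

View pics/top0.png

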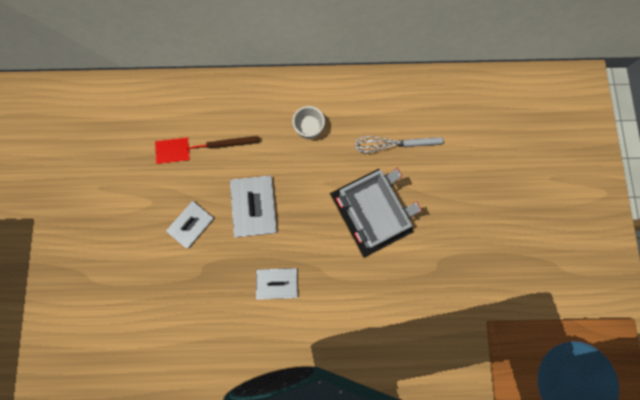

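View pics/scene0.png

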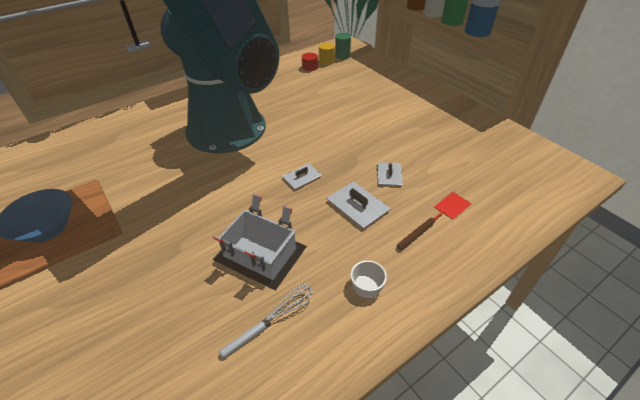

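The top view shows the largest lid at about (254,206), with its handle along image-vertical. The mould is at about (375,211), turned by about 30°, with red clip pads at (340,202), (360,238), (396,173) and (417,209). The ramekin is at (310,123), the whisk at about (400,144) and the spatula at about (205,147).

```bash
cat > h.py <<'E'
import numpy as np,cv2
def ray(f,uv,fish=False):
    uv=np.atleast_2d(uv).astype(float);K=f["K"];E=np.array(f["extrinsics"])
    p=(uv-[K[0,2],K[1,2]])/[K[0,0],K[1,1]]
    if fish:
        t=np.linalg.norm(p,axis=1)+1e-12
        d=np.c_[p*(np.sin(t)/t)[:,None],np.cos(t)]
    else: d=np.c_[p,np.ones(len(p))]
    d=d*[1,-1,-1]
    R=E[:3,:3]; return -R.T@E[:3,3], d@R
def cast(f,uv,z,fish=False):
    c,d=ray(f,uv,fish); return (c+d*((z-c[2])/d[:,2])[:,None])[:,:2]
def proj(f,P,fish=False):
    E=np.array(f["extrinsics"]);K=f["K"]
    q=(np.atleast_2d(P)@E[:3,:3].T+E[:3,3])*[1,-1,-1]
    if fish:
        n=np.linalg.norm(q[:,:2],axis=1)+1e-12
        p=q[:,:2]/n[:,None]*np.arctan2(n,q[:,2])[:,None]
    else: p=q[:,:2]/q[:,2:]
    return p*[K[0,0],K[1,1]]+[K[0,2],K[1,2]]
def rect(pts):
    (c,s,a)=cv2.minAreaRect((np.asarray(pts)*1000).astype(np.float32))
    if s[0]<s[1]: s=s[::-1]; a+=90
    return np.round(c,1),np.round(s,1),(a+90)%180-90
E
python3 - <<'E'
import pickle,cv2,numpy as np
from h import *
d=pickle.load(open("f0.pkl","rb"));f=d["top"];im=f["pixels"]
hsv=cv2.cvtColor(im,cv2.COLOR_RGB2HSV)
def big(m,box):
    x0,y0,x1,y1=box;z=np.zeros_like(m);z[y0:y1,x0:x1]=m[y0:y1,x0:x1]
    c=max(cv2.findContours(z,cv2.RETR_EXTERNAL,cv2.CHAIN_APPROX_NONE)[0],key=cv2.contourArea);return c[:,0]
g=((hsv[...,1]<60)&(hsv[...,2]>70)).astype(np.uint8)*255
print("lid",rect(cast(f,big(g,(222,165,285,245)),0.0125)))
k=((hsv[...,2]<70)).astype(np.uint8)*255
print("bar",rect(cast(f,big(k,(240,185,268,222)),0.04)))
m=((hsv[...,1]<60)|(hsv[...,2]<60)).astype(np.uint8)*255
print("mat+mould",rect(cast(f,big(m,(322,160,430,265)),0.0)))
red=((hsv[...,1]>90)&((hsv[...,0]<6)|(hsv[...,0]>172))).astype(np.uint8)
n,l,st,c=cv2.connectedComponentsWithStats(red[160:260,320:440])
for i in range(1,n): print("pad",c[i]+[320,160],st[i][4],cast(f,c[i]+[320,160],0.121))
print("mouldc",cast(f,[[375,211]],0.05))
E
```

```text
lid (array([576.4, 129.7]), array([151.8, 110.7]), 5.089688777923584)
bar (array([575.6, 128.5]), array([57.1, 14. ]), 4.757185935974121)
mat+mould (array([ 565.3, -195.8]), array([187.8, 183.7]), -64.29187774658203)
pad [338.25 202.9 ] 40 [[ 0.55921066 -0.08238947]]
pad [421. 210.] 1 [[ 0.53890889 -0.27059619]]
pad [356.65789474 237.78947368] 38 [[ 0.47854684 -0.12122253]]
mouldc [[ 0.54987106 -0.17733698]]
```

play_rows(motion=[{"x": -15,"z": 17,"y": -8},{"x": -30,"z": 34,"y": -8},{"x": -30,"z": 34,"y": -8},{"x": -30,"z": 34,"y": -8},{"x": -30,"z": 34,"y": -8},{"x": -30,"z": 34,"y": -8},{"x": -30,"z": 34,"y": -8},{"x": -30,"z": 34,"y": -8},{"x": -30,"z": 34,"y": -8},{"x": -30,"z": 34,"y": -8},{"x": -30,"z": 34,"y": -8},{"x": -30,"z": 34,"y": -8}])

```text
schema error: expected keys grip, x, y, z, twist
```

play_rows(motion=[{"x": -30,"z": 34},{"x": -30,"z": 34},{"x": -10,"z": 12},{},{}])

```text
schema error: expected keys grip, x, y, z, twist
```

```bash
cat > look.py <<'E'
import sys,pickle,cv2
from station import telemetry,eyes
n,cam=sys.argv[1:3]
s=telemetry.get_state(); print(s["tcp_pos"],s["orientation"].round(4).tolist(),s["contact_force"],s["time_s"])
f=eyes.grab_frame(cam); pickle.dump((s,f),open(n+".pkl","wb")); cv2.imwrite(f"pics/{n}.png",f["pixels"][:,:,::-1])
print(f["K"].round(2).tolist(),f["extrinsics"].round(4).tolist())
E
python3 look.py w1 wrist
```

```text
[ 0.16550563 -0.67977083  0.18525542] [[0.2365, -0.0002, 0.9716], [-0.9716, 0.0009, 0.2365], [-0.001, -1.0, 0.0]] [-0.9089579  -0.11329536 -0.34814413] 0.1
[[309.71, 0.0, 322.55], [0.0, 309.71, 198.9], [0.0, 0.0, 1.0]] [[0.2381, -0.9712, -0.0009, -0.7003], [0.9292, 0.228, -0.2909, 0.0337], [0.2828, 0.0685, 0.9567, -0.3903], [0.0, 0.0, 0.0, 1.0]]
```

View pics/w1.png

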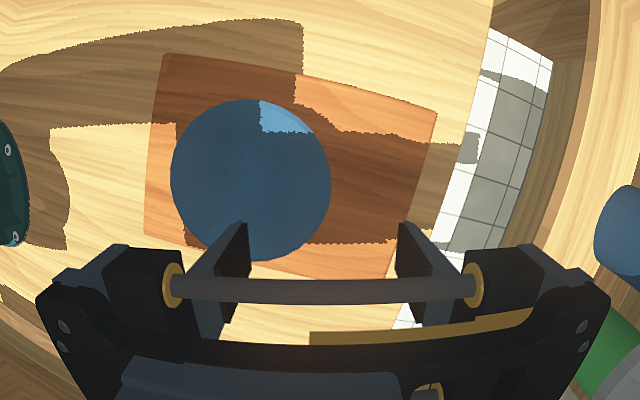

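The rows need every key. The picture is of the starting spot, with the board and bowl in view, so it is no use for the mould or lid.

play_rows(motion=[{"grip": 91,"x": -15,"y": -8,"z": 16,"twist": 0},{"grip": 91,"x": -31,"y": -8,"z": 33,"twist": 0},{"grip": 91,"x": -31,"y": -8,"z": 33,"twist": 0},{"grip": 91,"x": -31,"y": -8,"z": 33,"twist": 0},{"grip": 91,"x": -31,"y": -8,"z": 33,"twist": 0},{"grip": 91,"x": -31,"y": -8,"z": 33,"twist": 0},{"grip": 91,"x": -31,"y": -8,"z": 33,"twist": 0},{"grip": 91,"x": -31,"y": -8,"z": 33,"twist": 0},{"grip": 91,"x": -31,"y": -8,"z": 33,"twist": 0},{"grip": 91,"x": -31,"y": -8,"z": 33,"twist": 0},{"grip": 91,"x": -31,"y": -8,"z": 33,"twist": 0},{"grip": 91,"x": -31,"y": -8,"z": 33,"twist": 0}])

```text
time_s: 1.35
tcp_pos: [0.4502, -0.2428, 0.2822]
orientation: [[0.236, 0.0, 0.972], [-0.972, -0.0, 0.236], [0.0, -1.0, 0.0]]
contact_force: [0.1, -0.5, -0.3]
opening: 0.999
```

play_rows(motion=[{"grip": 91,"x": -31,"y": 0,"z": 32,"twist": 0},{"grip": 91,"x": -15,"y": 0,"z": 12,"twist": 0},{"grip": 91,"x": 0,"y": 0,"z": 0,"twist": 0},{"grip": 91,"x": 0,"y": 0,"z": 0,"twist": 0}])

```text
time_s: 1.75
tcp_pos: [0.4813, -0.1894, 0.2817]
orientation: [[0.238, -0.0, 0.971], [-0.971, 0.0, 0.238], [-0.0, -1.0, -0.0]]
contact_force: [-0.4, 0.2, 0.2]
opening: 0.996
```

```bash
python3 look.py w2 wrist
```

```text
[ 0.48134363 -0.18935906  0.28166082] [[0.2376, -0.0004, 0.9714], [-0.9714, 0.0, 0.2376], [-0.0001, -1.0, -0.0004]] [-0.39083947  0.21415406  0.21797559] 1.75
[[309.71, 0.0, 322.55], [0.0, 309.71, 198.9], [0.0, 0.0, 1.0]] [[0.2391, -0.971, 0.0, -0.2998], [0.9289, 0.2287, -0.2913, -0.3432], [0.2828, 0.0697, 0.9566, -0.6052], [0.0, 0.0, 0.0, 1.0]]
```

View pics/w2.png

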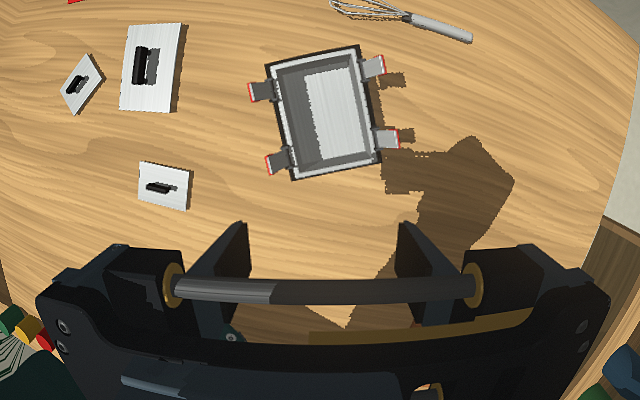

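The wrist view shows the open mould at about (322,112) with red pads at (250,92), (268,162), (382,64) and (398,138). The large lid is at (152,68).

```bash
python3 - <<'E'
import pickle,cv2,numpy as np
from h import *
s,f=pickle.load(open("w2.pkl","rb"));im=f["pixels"]
hsv=cv2.cvtColor(im,cv2.COLOR_RGB2HSV)
red=((hsv[...,1]>130)&((hsv[...,0]<5)|(hsv[...,0]>174))).astype(np.uint8)
red[:20]=0;red[200:]=0;red[:,:230]=0;red[:,420:]=0
n,l,st,c=cv2.connectedComponentsWithStats(red)
P=[]
for i in range(1,n):
    if st[i][4]>8: p=cast(f,c[i],0.121,True)[0]*1000;P.append(p);print("pad",c[i].round(1),st[i][4],p.round(1))
P=np.array(P);print("mean",P.mean(0),rect(P/1000))
# rim: bright low-sat contour of mould
g=((hsv[...,1]<60)&(hsv[...,2]>60)).astype(np.uint8)*255
def big(m,box):
    x0,y0,x1,y1=box;z=np.zeros_like(m);z[y0:y1,x0:x1]=m[y0:y1,x0:x1]
    return max(cv2.findContours(z,cv2.RETR_EXTERNAL,cv2.CHAIN_APPROX_NONE)[0],key=cv2.contourArea)[:,0]
print("lid",rect(cast(f,big(g,(112,15,195,120)),0.013,True)))
k=(hsv[...,2]<60).astype(np.uint8)*255
b=big(k,(125,40,165,90)); print("bar",rect(cast(f,b,0.045,True)),b.mean(0))
# mould predictions
for cx,cy,a in [(P.mean(0)[0],P.mean(0)[1],rect(P/1000)[2])]: pass
cv2.imwrite("pics/crop1.png",cv2.resize(im[25:200,225:425,::-1],None,fx=3.5,fy=3.4,interpolation=cv2.INTER_CUBIC))
E
```

```text
pad [383.7  65.4] 30 [ 627.8 -226.3]
pad [249.8  93. ] 30 [559.9 -84.4]
pad [396.7 136.2] 37 [ 551.4 -262.7]
pad [267.4 164.2] 25 [ 481.9 -122.7]
mean [ 555.24255599 -174.02461148] (array([ 555.6, -174.2]), array([157.3,  86.9]), -63.82784843444824)
lid (array([575.9, 130.3]), array([150.4, 108.7]), 5.01719331741333)
bar (array([576.6, 122.5]), array([61.3, 30.7]), 6.149806499481201) [140.30097087  65.40776699]
```

View pics/crop1.png

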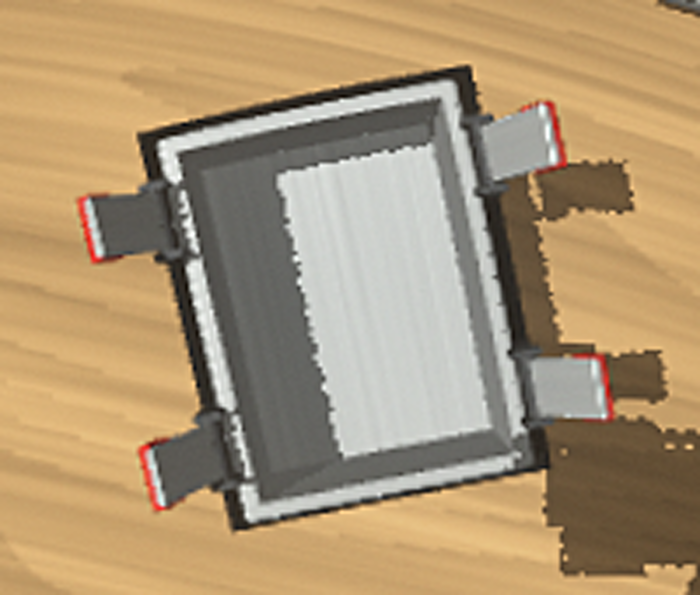

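The crop shows the rim ring clearly, with outer corners at about (160,147), (457,82), (525,466) and (248,522) in crop pixels. All four clips are open.

```bash
python3 - <<'E'
import pickle,numpy as np
from h import *
s,f=pickle.load(open("w2.pkl","rb"))
q=np.array([[160,147],[457,82],[525,466],[248,522]])/[3.5,3.4]+[225,25]-.35
p=cast(f,q,0.075,True)*1000
print(p.round(1),p.mean(0),np.linalg.norm(p-np.roll(p,1,0),axis=1))
e=(p[0]+p[1]-p[2]-p[3]);print(np.degrees(np.arctan2(e[1],e[0])))
i=np.array([[180,150],[440,100],[505,440],[262,498]])/[3.5,3.4]+[225,25]-.35
p=cast(f,i,0.075,True)*1000; print(p.mean(0),np.linalg.norm(p-np.roll(p,1,0),axis=1))
# move to lid
R=s["orientation"];
for T in ([576,130,120],[576,130,27]):
    print(R.T@(np.array(T)-s["tcp_pos"]*1000), "heading",np.degrees(np.arctan2(R[1,2],R[0,2])))
E
```

```text
[[ 597.4  -92.4]
 [ 647.5 -192.4]
 [ 509.2 -255. ]
 [ 461.8 -157.7]] [ 553.97715691 -174.38583197] [150.55360293 111.84678281 151.78384001 108.21473738]
25.0032191067392
[ 556.57117465 -173.41222295] [139.23172941  97.18800313 134.18284366  95.07813079]
[-287.71072199  161.63110185  167.87549899] heading 13.743610646615778
[-287.70128402  254.63109564  167.90814092] heading 13.743610646615778
```

play_rows(motion=[{"grip": 91,"x": 0,"y": 0,"z": 0,"twist": 0.15},{"grip": 91,"x": -20,"y": 0,"z": 8,"twist": 0},{"grip": 91,"x": -34,"y": 0,"z": 13,"twist": 0},{"grip": 91,"x": -34,"y": 0,"z": 13,"twist": 0},{"grip": 91,"x": -34,"y": 0,"z": 13,"twist": 0},{"grip": 91,"x": -34,"y": 0,"z": 14,"twist": 0},{"grip": 91,"x": -34,"y": 10,"z": 14,"twist": 0},{"grip": 70,"x": -34,"y": 20,"z": 14,"twist": 0},{"grip": 60,"x": -34,"y": 30,"z": 14,"twist": 0},{"grip": 60,"x": -34,"y": 30,"z": 14,"twist": 0},{"grip": 60,"x": -18,"y": 30,"z": 6,"twist": 0},{"grip": 60,"x": 0,"y": 30,"z": 0,"twist": 0}])

```text
time_s: 3.0
tcp_pos: [0.5772, 0.131, 0.1306]
orientation: [[0.089, 0.0, 0.996], [-0.996, 0.0, 0.089], [-0.0, -1.0, 0.0]]
contact_force: [-0.2, -1.1, -0.5]
opening: 0.659
```

play_rows(motion=[{"grip": 50,"x": 0,"y": 10,"z": 0,"twist": 0},{"grip": 50,"x": 0,"y": 0,"z": 0,"twist": 0}])

```text
time_s: 3.2
tcp_pos: [0.5758, 0.129, 0.1208]
orientation: [[0.088, -0.002, 0.996], [-0.996, -0.001, 0.088], [0.0, -1.0, -0.003]]
contact_force: [-0.1, -0.1, 0.5]
opening: 0.556
```

```bash
python3 look.py w3 wrist
```

```text
[0.57580309 0.12900675 0.12076489] [[0.0875, -0.0025, 0.9962], [-0.9962, -0.0005, 0.0875], [0.0003, -1.0, -0.0025]] [-0.0555242  -0.09542927  0.48324553] 3.2
[[309.71, 0.0, 322.55], [0.0, 309.71, 198.9], [0.0, 0.0, 1.0]] [[0.0891, -0.996, 0.0004, 0.0763], [0.9522, 0.085, -0.2934, -0.5454], [0.2922, 0.0265, 0.956, -0.5], [0.0, 0.0, 0.0, 1.0]]
```

View pics/w3.png

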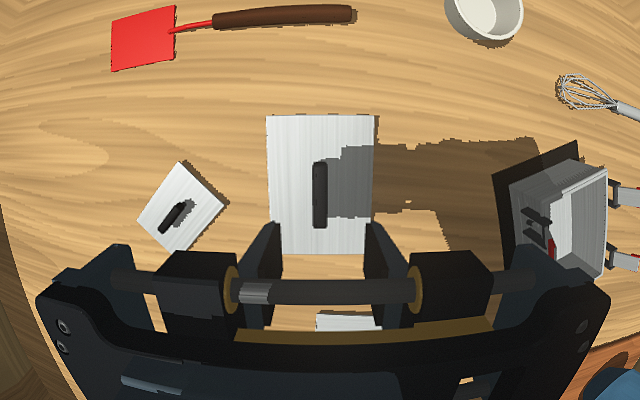

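The bar handle is at (320,195), midway between the fingers and aligned with them. I'll check its ends and the lid edges.

```bash
python3 - <<'E'
import pickle,cv2,numpy as np
from h import *
s,f=pickle.load(open("w3.pkl","rb"));im=f["pixels"];hsv=cv2.cvtColor(im,cv2.COLOR_RGB2HSV)
p=cast(f,[[320,162],[320,228]],0.048,True)*1000;print(p,p.mean(0))
lid=cast(f,[[266.5,115.5],[378,115.5]],0.015,True)*1000; print(lid)
a=np.radians(5);u=np.array([np.cos(a),np.sin(a)]);print("centre from far edge",lid.mean(0)-75*u)
E
```

```text
[[609.86422893 133.40632976]
 [547.33189282 127.96388742]] [578.59806088 130.68510859]
[[646.02031565 189.33488148]
 [655.69946622  80.8509667 ]]
centre from far edge [576.14528858 128.55624339]
```

play_rows(motion=[{"grip": 50,"x": 0,"y": 20,"z": 0,"twist": 0},{"grip": 50,"x": 0,"y": 20,"z": 0,"twist": 0},{"grip": 50,"x": 0,"y": 20,"z": 0,"twist": 0},{"grip": 50,"x": 0,"y": 15,"z": 0,"twist": 0},{"grip": 50,"x": 0,"y": 12,"z": 0,"twist": 0},{"grip": 50,"x": 0,"y": 6,"z": 0,"twist": 0},{"grip": 50,"x": 0,"y": 0,"z": 0,"twist": 0}])

```text
time_s: 3.95
tcp_pos: [0.5765, 0.13, 0.0286]
orientation: [[0.088, -0.0, 0.996], [-0.996, -0.0, 0.088], [0.0, -1.0, -0.0]]
contact_force: [-0.2, 0.2, -0.1]
opening: 0.549
```

play_rows(force=40, motion=[{"grip": 30,"x": 0,"y": 0,"z": 0,"twist": 0},{"grip": 16,"x": 0,"y": 0,"z": 0,"twist": 0},{"grip": 5,"x": 0,"y": 0,"z": 0,"twist": 0},{"grip": 5,"x": 0,"y": 0,"z": 0,"twist": 0},{"grip": 5,"x": 0,"y": 0,"z": 0,"twist": 0},{"grip": 5,"x": 0,"y": 0,"z": 0,"twist": 0},{"grip": 5,"x": 0,"y": 0,"z": 0,"twist": 0}])

```text
time_s: 4.65
tcp_pos: [0.5765, 0.1302, 0.0289]
orientation: [[0.089, -0.0, 0.996], [-0.996, -0.0, 0.089], [-0.0, -1.0, -0.0]]
contact_force: [0.7, 0.3, -0.5]
opening: 0.055
```

play_rows(motion=[{"grip": 5,"x": 0,"y": -5,"z": 0,"twist": 0},{"grip": 5,"x": 0,"y": -15,"z": 0,"twist": 0},{"grip": 5,"x": 0,"y": -25,"z": 0,"twist": 0},{"grip": 5,"x": 0,"y": -25,"z": 0,"twist": 0},{"grip": 5,"x": 0,"y": -25,"z": 0,"twist": 0},{"grip": 5,"x": 0,"y": -25,"z": 0,"twist": 0},{"grip": 5,"x": 0,"y": -25,"z": 0,"twist": 0},{"grip": 5,"x": 0,"y": -15,"z": 0,"twist": 0},{"grip": 5,"x": 0,"y": 0,"z": 0,"twist": -0.12},{"grip": 5,"x": 0,"y": 0,"z": 0,"twist": -0.12},{"grip": 5,"x": 0,"y": 0,"z": 0,"twist": -0.12},{"grip": 5,"x": 0,"y": 0,"z": 0,"twist": 0}])

```text
time_s: 5.85
tcp_pos: [0.5763, 0.1302, 0.1892]
orientation: [[0.436, 0.0, 0.9], [-0.9, 0.0, 0.436], [-0.0, -1.0, 0.0]]
contact_force: [0.9, 0.3, 0.3]
opening: 0.055
```

The opening of 5 mm is less than the 14 mm bar, so it looks as if nothing was gripped. I'll look.

```bash
python3 look.py w4 wrist
```

```text
[0.57634325 0.13016183 0.18918121] [[0.4356, 0.0, 0.9001], [-0.9001, 0.0, 0.4356], [-0.0, -1.0, 0.0]] [0.92617391 0.34253171 0.31403488] 5.85
[[309.71, 0.0, 322.55], [0.0, 309.71, 198.9], [0.0, 0.0, 1.0]] [[0.4371, -0.8994, 0.0001, -0.1356], [0.8606, 0.4181, -0.2909, -0.5167], [0.2616, 0.1273, 0.9568, -0.5612], [0.0, 0.0, 0.0, 1.0]]
```

View pics/w4.png

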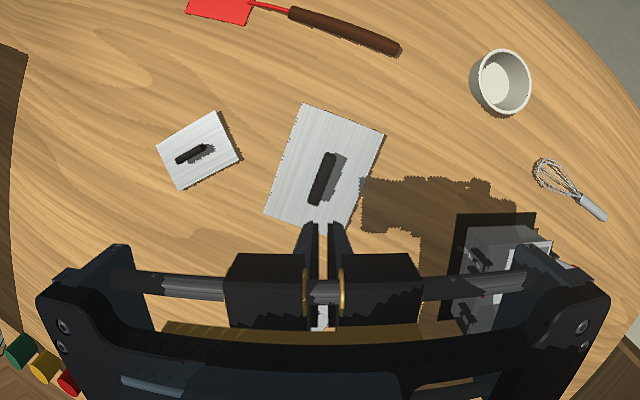

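The lid still lies flat on the shelf, handle at (322,178), and the fingers are empty. I'll check where the fingertips project against the calibration.

```bash
python3 - <<'E'
import pickle,cv2,numpy as np
from h import *
for n in("w3","w4"):
    s,f=pickle.load(open(n+".pkl","rb"));R=s["orientation"];t=s["tcp_pos"]
    for y in(-.06,-.03,-.011,0,.008): print(n,y,proj(f,t+R[:,1]*y,True).round(1))
    E=f["extrinsics"];c=-E[:3,:3].T@E[:3,3];print("cam in tool",R.T@(c-t), "K",f["K"][0])
    print("tcp below on bar plane",proj(f,[[t[0],t[1],.048]],True))
s,f=pickle.load(open("w4.pkl","rb"))
print(cast(f,[[330,154],[312,202]],.048,True), cast(f,[[322,178]],.048,True))
q=cast(f,[[304,103],[385,134],[263,213]],.015,True)*1000; print(q,(q[1]+q[2])/2)
t0=cast(pickle.load(open("f0.pkl","rb"))["scene"],[[358,199]],.04);print("scene bar",t0)
E
```

```text
w3 -0.06 [[320.9 275.1]]
w3 -0.03 [[321.1 249.4]]
w3 -0.011 [[321.2 236.6]]
w3 0 [[321.3 230.2]]
w3 0.008 [[321.3 225.8]]
cam in tool [ 0.00072697 -0.19737254  0.08256321] K [309.70691629   0.         322.54530345]
tcp below on bar plane [[321.55827027 199.12242466]]
w4 -0.06 [[321.1 274.7]]
w4 -0.03 [[321.3 249. ]]
w4 -0.011 [[321.4 236.3]]
w4 0 [[321.4 229.9]]
w4 0.008 [[321.5 225.5]]
cam in tool [ 0.0006118  -0.1974225   0.08233831] K [309.70691629   0.         322.54530345]
tcp below on bar plane [[321.83993017 181.35558331]]
[[0.60825219 0.13565084]
 [0.54951569 0.12968801]] [[0.57990845 0.13169221]]
[[646.12187391 187.55840459]
 [656.08365477  83.91289892]
 [498.50101568 176.76634388]] [577.29233522 130.3396214 ]
scene bar [[0.58544327 0.12303871]]
```

play_rows(motion=[{"grip": 50,"x": 0,"y": 0,"z": 0,"twist": 0.12},{"grip": 50,"x": 0,"y": 0,"z": 0,"twist": 0.12},{"grip": 50,"x": 0,"y": 0,"z": 1,"twist": 0.12},{"grip": 50,"x": 0,"y": 25,"z": 0,"twist": 0},{"grip": 50,"x": 0,"y": 25,"z": 0,"twist": 0},{"grip": 50,"x": 0,"y": 25,"z": 0,"twist": 0},{"grip": 50,"x": 0,"y": 25,"z": 0,"twist": 0},{"grip": 50,"x": 0,"y": 25,"z": 0,"twist": 0},{"grip": 50,"x": 0,"y": 20,"z": 0,"twist": 0},{"grip": 50,"x": 0,"y": 12,"z": 0,"twist": 0},{"grip": 50,"x": 0,"y": 4,"z": 0,"twist": 0},{"grip": 50,"x": 0,"y": 0,"z": 0,"twist": 0}])

```text
time_s: 7.1
tcp_pos: [0.5775, 0.1304, 0.0279]
orientation: [[0.088, -0.0, 0.996], [-0.996, -0.0, 0.088], [0.0, -1.0, -0.0]]
contact_force: [0.0, -0.8, 0.0]
opening: 0.544
```

play_rows(force=30, motion=[{"grip": 30,"x": 0,"y": 0,"z": 0,"twist": 0},{"grip": 22,"x": 0,"y": 0,"z": 0,"twist": 0},{"grip": 22,"x": 0,"y": 0,"z": 0,"twist": 0}])

```text
time_s: 7.4
tcp_pos: [0.5779, 0.1305, 0.0286]
orientation: [[0.089, 0.001, 0.996], [-0.996, 0.0, 0.089], [-0.0, -1.0, 0.001]]
contact_force: [0.1, -0.7, 0.7]
opening: 0.319
```

```bash
python3 look.py w5 wrist; python3 look.py s5 scene; python3 - <<'E'
import cv2,numpy as np
a=cv2.imread("pics/w5.png");b=cv2.imread("pics/s5.png")
A=cv2.resize(a[150:330,200:440],(400,300));B=cv2.resize(b[100:280,270:510],(400,300))
cv2.imwrite("pics/ws5.png",np.hstack([A,B]))
E
```

```text
[0.5779195  0.13046551 0.02855196] [[0.0885, 0.0011, 0.9961], [-0.9961, 0.0002, 0.0885], [-0.0001, -1.0, 0.0011]] [ 0.14868075 -0.68672967  0.66275479] 7.4
[[309.71, 0.0, 322.55], [0.0, 309.71, 198.9], [0.0, 0.0, 1.0]] [[0.0901, -0.9959, -0.0, 0.077], [0.9532, 0.0862, -0.2899, -0.5754], [0.2887, 0.0261, 0.9571, -0.4105], [0.0, 0.0, 0.0, 1.0]]
[0.57781769 0.13045158 0.02840462] [[0.0885, 0.0008, 0.9961], [-0.9961, 0.0002, 0.0885], [-0.0001, -1.0, 0.0009]] [-0.78463653  0.36055133 -0.30780924] 7.45
[[385.17, 0.0, 322.78], [0.0, 385.17, 204.52], [0.0, 0.0, 1.0]] [[0.5849, 0.811, -0.0142, -0.3447], [-0.5791, 0.4298, 0.6928, 0.2736], [0.5679, -0.397, 0.721, -1.3723], [0.0, 0.0, 0.0, 1.0]]
```

View pics/ws5.png

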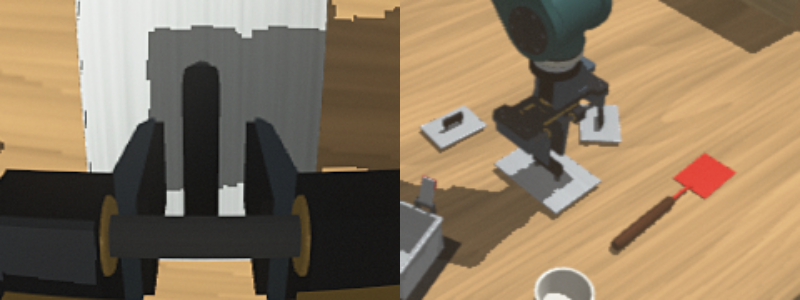

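The fingers straddle the bar properly. I'll close in stages and watch the opening.

play_rows(force=30, motion=[{"grip": 8,"x": 0,"y": 0,"z": 0,"twist": 0},{"grip": 8,"x": 0,"y": 0,"z": 0,"twist": 0},{"grip": 8,"x": 0,"y": 0,"z": 0,"twist": 0},{"grip": 8,"x": 0,"y": 0,"z": 0,"twist": 0}])

```text
time_s: 7.9
tcp_pos: [0.5775, 0.1304, 0.0278]
orientation: [[0.089, -0.0, 0.996], [-0.996, 0.0, 0.089], [-0.0, -1.0, -0.0]]
contact_force: [0.3, -0.7, -0.7]
opening: 0.084
```

play_rows(motion=[{"grip": 8,"x": 0,"y": 0,"z": 0,"twist": 0},{"grip": 8,"x": 0,"y": -2,"z": 0,"twist": 0},{"grip": 8,"x": 0,"y": -4,"z": 0,"twist": 0},{"grip": 8,"x": 0,"y": -4,"z": 0,"twist": 0},{"grip": 8,"x": 0,"y": 0,"z": 0,"twist": 0}])

```text
time_s: 8.4
tcp_pos: [0.578, 0.1305, 0.0386]
orientation: [[0.089, 0.001, 0.996], [-0.996, 0.0, 0.089], [-0.0, -1.0, 0.001]]
contact_force: [-0.5, -0.7, 0.6]
opening: 0.088
```

```bash
python3 look.py w6 wrist; python3 look.py s6 scene; python3 - <<'E'
import cv2,numpy as np
from station import telemetry; print(telemetry.get_state()["opening"])
a=cv2.imread("pics/w6.png");b=cv2.imread("pics/s6.png")
A=cv2.resize(a[90:330,160:480],(400,300));B=cv2.resize(b[100:280,270:510],(400,300))
cv2.imwrite("pics/ws6.png",np.hstack([A,B]))
E
```

```text
[0.57795457 0.13048019 0.03860575] [[0.0887, 0.0011, 0.9961], [-0.9961, 0.0002, 0.0887], [-0.0001, -1.0, 0.0011]] [-0.47675368 -0.7376133   0.55226984] 8.4
[[309.71, 0.0, 322.55], [0.0, 309.71, 198.9], [0.0, 0.0, 1.0]] [[0.0903, -0.9959, -0.0, 0.0769], [0.9531, 0.0864, -0.2899, -0.5725], [0.2888, 0.0261, 0.957, -0.4201], [0.0, 0.0, 0.0, 1.0]]
[0.57775463 0.13043026 0.03829484] [[0.0886, 0.0007, 0.9961], [-0.9961, 0.0001, 0.0886], [-0.0001, -1.0, 0.0007]] [ 1.33338341 -0.19090132 -0.53231587] 8.45
[[385.17, 0.0, 322.78], [0.0, 385.17, 204.52], [0.0, 0.0, 1.0]] [[0.5849, 0.811, -0.0142, -0.3447], [-0.5791, 0.4298, 0.6928, 0.2736], [0.5679, -0.397, 0.721, -1.3723], [0.0, 0.0, 0.0, 1.0]]
0.08599823788191431
```

View pics/ws6.png

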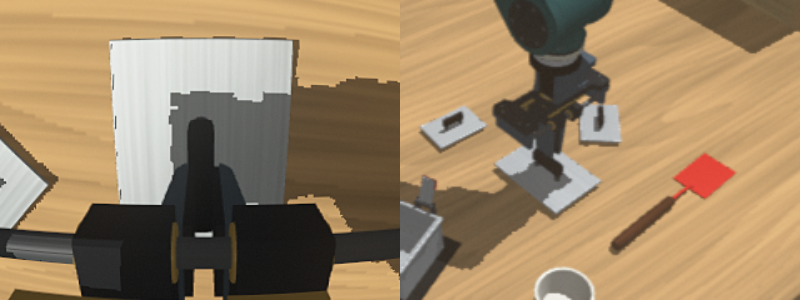

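```bash
python3 - <<'E'
import pickle,cv2,numpy as np
from h import *
for n in("w3","w5","w6"):
    s,f=pickle.load(open(n+".pkl","rb"));im=f["pixels"];hsv=cv2.cvtColor(im,cv2.COLOR_RGB2HSV)
    g=((hsv[...,1]<45)&(hsv[...,2]>60)).astype(np.uint8)
    g[:,:230]=0;g[:,420:]=0
    print(n,"far edge row at col 300:",np.where(g[:220,300])[0][[0]], "cols at +15:",np.where(g[np.where(g[:220,300])[0][0]+15])[0][[0,-1]], s["tcp_pos"][2])
    k=(hsv[...,2]<50); c=k[:220,322]; print(" bar far end row",np.where(c)[0][:1], "bar cols",[np.where(k[r,290:355])[0][[0,-1]]+290 for r in (190,200,210) if k[r,290:355].any()])
E
```

```text
w3 far edge row at col 300: [114] cols at +15: [266 373] 0.12076489009458682
 bar far end row [162] bar cols [array([313, 326]), array([313, 326]), array([314, 326])]
w5 far edge row at col 300: [121] cols at +15: [245 396] 0.028551960897682596
 bar far end row [188] bar cols [array([313, 328]), array([310, 330]), array([310, 330])]
w6 far edge row at col 300: [121] cols at +15: [248 393] 0.03860574729817694
 bar far end row [184] bar cols [array([311, 330]), array([310, 330]), array([310, 330])]
```

play_rows(force=40, motion=[{"grip": 40,"x": 0,"y": 0,"z": 0,"twist": 0},{"grip": 40,"x": 0,"y": 0,"z": 0,"twist": 0},{"grip": 40,"x": 0,"y": 0,"z": 0,"twist": 0},{"grip": 40,"x": 0,"y": 6,"z": 0,"twist": 0},{"grip": 40,"x": 0,"y": 4,"z": 0,"twist": 0},{"grip": 40,"x": 0,"y": 0,"z": 0,"twist": 0}])

```text
time_s: 9.1
tcp_pos: [0.5769, 0.1303, 0.027]
orientation: [[0.089, -0.001, 0.996], [-0.996, -0.0, 0.089], [0.0, -1.0, -0.001]]
contact_force: [0.0, 0.3, -1.2]
opening: 0.44
```

play_rows(force=40, motion=[{"grip": 0,"x": 0,"y": 0,"z": 0,"twist": 0},{"grip": 0,"x": 0,"y": 0,"z": 0,"twist": 0},{"grip": 0,"x": 0,"y": 0,"z": 0,"twist": 0},{"grip": 0,"x": 0,"y": 0,"z": 0,"twist": 0},{"grip": 0,"x": 0,"y": 0,"z": 0,"twist": 0},{"grip": 0,"x": 0,"y": 0,"z": 0,"twist": 0},{"grip": 0,"x": 0,"y": 0,"z": 0,"twist": 0},{"grip": 0,"x": 0,"y": 0,"z": 0,"twist": 0}])

```text
time_s: 9.9
tcp_pos: [0.5775, 0.1304, 0.0279]
orientation: [[0.089, 0.0, 0.996], [-0.996, 0.0, 0.089], [-0.0, -1.0, 0.0]]
contact_force: [0.2, -0.2, 0.3]
opening: 0.005
```

```bash
python3 - <<'E'
from station import telemetry,r
s=telemetry.get_state();print(s["opening"],s["contact_force"],s["torque"],s["time_s"])
print(r.tip_extent,[a for a in dir(r) if a[0]!="_"])
E
```

```text
0.005073161885819637 [ 0.22166758 -0.23063497  0.29436452] [-0.00642368  0.02169632 -0.06979696] 9.9
0.008 ['MotionError', 'tip_extent']
```

The fingers shut completely without touching the bar, so they can't be where I believe they are. I'll compare the tip in the scene camera with its projected position.

```bash
python3 look.py s7 scene; python3 - <<'E'
import pickle,cv2,numpy as np
from h import *
s,f=pickle.load(open("s7.pkl","rb"));R=s["orientation"];t=s["tcp_pos"]
tip=proj(f,t+R[:,1]*.008)[0];tcp=proj(f,t)[0];g=proj(f,t-R[:,1]*.06)[0]
print(tip,tcp,g)
a=np.radians(5);u=np.array([np.cos(a),np.sin(a)])
bar=[proj(f,[*(np.array([.577,.130])+k*u),.048])[0] for k in(-.031,.031)];print("bar top ends",bar)
x0,y0=300,100;S=5
im=cv2.resize(f["pixels"][y0:y0+120,x0:x0+130,::-1],None,fx=S,fy=S,interpolation=cv2.INTER_CUBIC)
for p,c in((tip,(0,0,255)),(g,(0,255,255)),(bar[0],(0,255,0)),(bar[1],(255,0,0))):
    cv2.drawMarker(im,tuple(int(v) for v in ((p-[x0,y0])*S)),c,cv2.MARKER_CROSS,14,1)
cv2.imwrite("pics/s7c.png",im)
E
```

```text
[0.57747578 0.13039151 0.0278595 ] [[0.0887, 0.0, 0.9961], [-0.9961, 0.0, 0.0887], [-0.0, -1.0, 0.0]] [ 0.22166758 -0.23063497  0.29436452] 9.9
[[385.17, 0.0, 322.78], [0.0, 385.17, 204.52], [0.0, 0.0, 1.0]] [[0.5849, 0.811, -0.0142, -0.3447], [-0.5791, 0.4298, 0.6928, 0.2736], [0.5679, -0.397, 0.721, -1.3723], [0.0, 0.0, 0.0, 1.0]]
[357.85018715 201.31181313] [357.99758777 199.3108655 ] [359.15557299 183.59133961]
bar top ends [array([350.3795507 , 188.32346256]), array([366.17729302, 200.13834424])]
```

View pics/s7c.png

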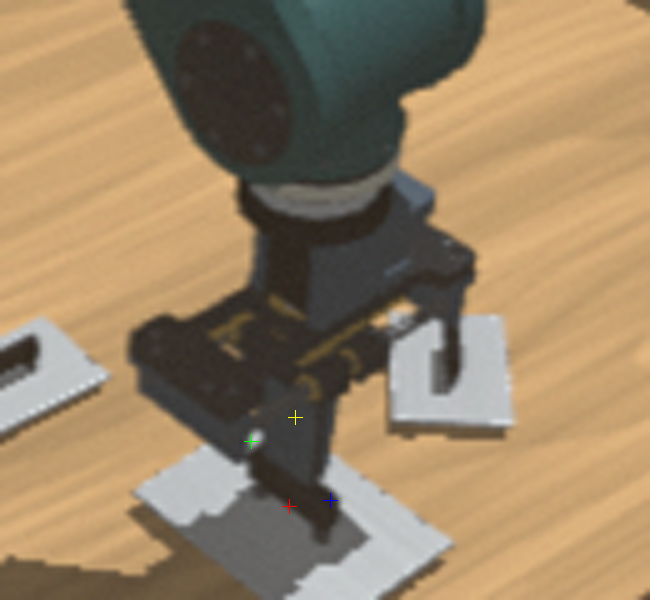

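The closed fingers end at the bar's top, at about (290,480) in the crop, while the reported tip projects to (289,506). So the real fingertips sit roughly 25–30 mm higher than the stated tip. The wrist view agrees, since the pad front corner at row 222 fits tips about 20 mm behind the TCP. I'll test this by lowering in small steps and watching the force.

play_rows(motion=[{"grip": 45,"x": 0,"y": 0,"z": 0,"twist": 0},{"grip": 45,"x": 0,"y": 0,"z": 0,"twist": 0},{"grip": 45,"x": 0,"y": 0,"z": 0,"twist": 0},{"grip": 45,"x": 0,"y": 0,"z": 0,"twist": 0},{"grip": 45,"x": 0,"y": 0,"z": 0,"twist": 0},{"grip": 45,"x": 0,"y": 3,"z": 0,"twist": 0},{"grip": 45,"x": 0,"y": 3,"z": 0,"twist": 0},{"grip": 45,"x": 0,"y": 2,"z": 0,"twist": 0},{"grip": 45,"x": 0,"y": 0,"z": 0,"twist": 0}])

```text
time_s: 10.85
tcp_pos: [0.5772, 0.1303, 0.0194]
orientation: [[0.089, -0.001, 0.996], [-0.996, -0.0, 0.089], [0.0, -1.0, -0.001]]
contact_force: [0.6, -0.2, -0.9]
opening: 0.496
```

There is no contact with the stated tip 4 mm below the lid's top, so the tips really are shorter. I'll keep lowering.

play_rows(motion=[{"grip": 45,"x": 0,"y": 3,"z": 0,"twist": 0},{"grip": 45,"x": 0,"y": 3,"z": 0,"twist": 0},{"grip": 45,"x": 0,"y": 2,"z": 0,"twist": 0},{"grip": 45,"x": 0,"y": 0,"z": 0,"twist": 0}])

```text
time_s: 11.25
tcp_pos: [0.5773, 0.1303, 0.0115]
orientation: [[0.089, -0.0, 0.996], [-0.996, -0.0, 0.089], [0.0, -1.0, -0.0]]
contact_force: [-1.0, -0.3, -0.5]
opening: 0.497
```

play_rows(motion=[{"grip": 45,"x": 0,"y": 2,"z": 0,"twist": 0},{"grip": 45,"x": 0,"y": 2,"z": 0,"twist": 0},{"grip": 45,"x": 0,"y": 0,"z": 0,"twist": 0}])

```text
time_s: 11.55
tcp_pos: [0.5773, 0.1303, 0.0076]
orientation: [[0.089, -0.0, 0.996], [-0.996, -0.0, 0.089], [0.0, -1.0, -0.0]]
contact_force: [-0.6, 0.3, -0.7]
opening: 0.498
```

play_rows(motion=[{"grip": 45,"x": 0,"y": 2,"z": 0,"twist": 0},{"grip": 45,"x": 0,"y": 2,"z": 0,"twist": 0},{"grip": 45,"x": 0,"y": 0,"z": 0,"twist": 0}])

```text
time_s: 11.85
tcp_pos: [0.5773, 0.1304, 0.0035]
orientation: [[0.089, -0.0, 0.996], [-0.996, -0.0, 0.089], [-0.0, -1.0, -0.0]]
contact_force: [-1.1, 0.5, 0.4]
opening: 0.495
```

play_rows(force=40, motion=[{"grip": 20,"x": 0,"y": 0,"z": 0,"twist": 0},{"grip": 8,"x": 0,"y": 0,"z": 0,"twist": 0},{"grip": 8,"x": 0,"y": 0,"z": 0,"twist": 0},{"grip": 8,"x": 0,"y": 0,"z": 0,"twist": 0},{"grip": 8,"x": 0,"y": 0,"z": 0,"twist": 0},{"grip": 8,"x": 0,"y": 0,"z": 0,"twist": 0}])

```text
time_s: 12.45
tcp_pos: [0.5775, 0.1305, 0.0039]
orientation: [[0.089, 0.0, 0.996], [-0.996, 0.0, 0.089], [-0.0, -1.0, 0.0]]
contact_force: [1.2, 1.2, 1.8]
opening: 0.149
```

The bar is now held, at an opening of 13.6 mm. I'll lift and turn.

play_rows(motion=[{"grip": 8,"x": 0,"y": -4,"z": 0,"twist": 0},{"grip": 8,"x": 0,"y": -10,"z": 0,"twist": 0},{"grip": 8,"x": 0,"y": -20,"z": 0,"twist": 0},{"grip": 8,"x": 0,"y": -30,"z": 0,"twist": 0},{"grip": 8,"x": 0,"y": -30,"z": 0,"twist": 0},{"grip": 8,"x": 0,"y": -30,"z": 0,"twist": 0},{"grip": 8,"x": 0,"y": -25,"z": 0,"twist": 0},{"grip": 8,"x": 0,"y": -15,"z": 0,"twist": -0.12},{"grip": 8,"x": 0,"y": -4,"z": 0,"twist": -0.12},{"grip": 8,"x": 0,"y": 0,"z": 0,"twist": -0.12},{"grip": 8,"x": 0,"y": 0,"z": 0,"twist": 0},{"grip": 8,"x": 0,"y": 0,"z": 0,"twist": 0}])

```text
time_s: 13.65
tcp_pos: [0.5773, 0.1303, 0.1721]
orientation: [[0.431, -0.0, 0.903], [-0.903, -0.0, 0.431], [-0.0, -1.0, -0.0]]
contact_force: [1.1, 0.4, -2.7]
opening: 0.152
```

```bash
python3 look.py w8 wrist; python3 - <<'E'
import pickle,cv2,numpy as np
from h import *
s,f=pickle.load(open("w8.pkl","rb"));im=f["pixels"];R=s["orientation"];t=s["tcp_pos"]
print("opening",s["opening"])
# lid top plane height: TCP-3.7mm+15mm
zt=t[2]-.0037+.015
hsv=cv2.cvtColor(im,cv2.COLOR_RGB2HSV)
g=((hsv[...,1]<45)&(hsv[...,2]>60)).astype(np.uint8)*255
z=np.zeros_like(g);z[60:215,200:445]=g[60:215,200:445]
c=max(cv2.findContours(z,cv2.RETR_EXTERNAL,cv2.CHAIN_APPROX_NONE)[0],key=cv2.contourArea)[:,0]
p=cast(f,c,zt,True)-t[:2]
q=np.c_[p@R[:2,0],p@R[:2,2]]*1000
print("x",q[:,0].min(),q[:,0].max(),"z",q[:,1].min(),q[:,1].max())
for lo,hi in((-45,-15),(15,45)):
    m=(q[:,0]>lo)&(q[:,0]<hi)&(q[:,1]>60); print("far",lo,q[m,1].mean())
for lo,hi in((0,25),(35,60)):
    for sg in(-1,1):
        m=(q[:,1]>lo)&(q[:,1]<hi)&(q[:,0]*sg>40); print("side",sg,lo,np.median(q[m,0]),m.sum())
# go to mould
print("delta tool",R.T@(np.array([555,-174,165])-t*1000),"heading",np.degrees(np.arctan2(R[1,2],R[0,2])))
E
```

```text
[0.57726978 0.13032247 0.17207363] [[0.4306, -0.0001, 0.9025], [-0.9025, -0.0, 0.4306], [-0.0, -1.0, -0.0001]] [ 1.07922444  0.43447244 -2.69961727] 13.65
[[309.71, 0.0, 322.55], [0.0, 309.71, 198.9], [0.0, 0.0, 1.0]] [[0.4321, -0.9018, 0.0001, -0.1327], [0.8628, 0.4134, -0.291, -0.5232], [0.2624, 0.1259, 0.9567, -0.5453], [0.0, 0.0, 0.0, 1.0]]
opening 0.1519514851034555
x -52.15196327152848 53.55235328945933 z 15.346163807260009 73.80515546688518
far -45 73.36458988172437
far 15 73.48949562477199
side -1 0 -50.841367602794605 32
side 1 0 50.88449842014791 32
side -1 35 -51.76273789542632 39
side 1 35 53.11810463556739 40
delta tool [ 265.06880463    7.07875169 -151.15079469] heading 25.507909114052588
```

The lid is held centred and carries its weight (2.7 N). Now I'll carry it over to the mould.

play_rows(motion=[{"grip": 8,"x": 8,"y": 0,"z": -5,"twist": -0.004},{"grip": 8,"x": 20,"y": 0,"z": -11,"twist": 0},{"grip": 8,"x": 32,"y": 0,"z": -18,"twist": 0},{"grip": 8,"x": 36,"y": 0,"z": -21,"twist": 0},{"grip": 8,"x": 36,"y": 0,"z": -21,"twist": 0},{"grip": 8,"x": 36,"y": 0,"z": -21,"twist": 0},{"grip": 8,"x": 36,"y": 0,"z": -21,"twist": 0},{"grip": 8,"x": 32,"y": 0,"z": -18,"twist": 0},{"grip": 8,"x": 20,"y": 0,"z": -10,"twist": 0},{"grip": 8,"x": 9,"y": 5,"z": -5,"twist": 0},{"grip": 8,"x": 0,"y": 15,"z": 0,"twist": 0},{"grip": 8,"x": 0,"y": 15,"z": 0,"twist": 0}])

```text
time_s: 14.9
tcp_pos: [0.5572, -0.1733, 0.1353]
orientation: [[0.437, -0.0, 0.899], [-0.899, 0.0, 0.437], [-0.0, -1.0, -0.0]]
contact_force: [0.1, 0.1, -3.4]
opening: 0.151
```

play_rows(motion=[{"grip": 8,"x": 0,"y": 20,"z": 0,"twist": 0},{"grip": 8,"x": 0,"y": 15,"z": 0,"twist": 0},{"grip": 8,"x": 0,"y": 6,"z": 0,"twist": 0},{"grip": 8,"x": 0,"y": 0,"z": 0,"twist": 0},{"grip": 8,"x": 0,"y": 0,"z": 0,"twist": 0}])

```text
time_s: 15.4
tcp_pos: [0.5579, -0.1738, 0.0962]
orientation: [[0.438, 0.0, 0.899], [-0.899, -0.0, 0.438], [0.0, -1.0, 0.0]]
contact_force: [0.3, 0.2, -2.5]
opening: 0.151
```

```bash
python3 look.py w9 wrist; python3 - <<'E'
import pickle,cv2,numpy as np
from h import *
s,f=pickle.load(open("w9.pkl","rb"));R=s["orientation"];t=s["tcp_pos"];im=f["pixels"]
print("heading",np.degrees(np.arctan2(R[1,2],R[0,2])),"to go",R.T@(np.array([555,-174,68.7])-t*1000))
hsv=cv2.cvtColor(im,cv2.COLOR_RGB2HSV)
red=((hsv[...,1]>130)&((hsv[...,0]<5)|(hsv[...,0]>174))).astype(np.uint8)
n,l,st,c=cv2.connectedComponentsWithStats(red)
for i in range(1,n):
    if st[i][4]>15 and 60<c[i][1]<260:
        p=cast(f,c[i],.121,True)[0]; d=p-t[:2]; print(c[i].round(),st[i][4],(p*1000).round(1),"tool x,z",d@R[:2,0]*1000,d@R[:2,2]*1000)
cv2.imwrite("pics/w9c.png",cv2.resize(im[70:270,190:460,::-1],None,fx=2.9,fy=2.9,interpolation=cv2.INTER_CUBIC))
E
```

```text
[ 0.55794938 -0.17376481  0.09617918] [[0.4378, 0.0004, 0.8991], [-0.8991, -0.0001, 0.4378], [0.0002, -1.0, 0.0003]] [ 0.31244872  0.20183089 -2.53611167] 15.4
[[309.71, 0.0, 322.55], [0.0, 309.71, 198.9], [0.0, 0.0, 1.0]] [[0.4392, -0.8984, 0.0004, -0.402], [0.8596, 0.4201, -0.2907, -0.4], [0.2611, 0.128, 0.9568, -0.4282], [0.0, 0.0, 0.0, 1.0]]
heading 25.96331674441209 to go [-1.08659052 27.47811236 -2.76268761]
[194. 173.] 124 [565.8 -84.3] tool x,z -76.99198756609691 46.27357168142579
[447. 173.] 133 [ 632.6 -221.6] tool x,z 75.68281275951016 46.141531345083195
```

View pics/w9c.png

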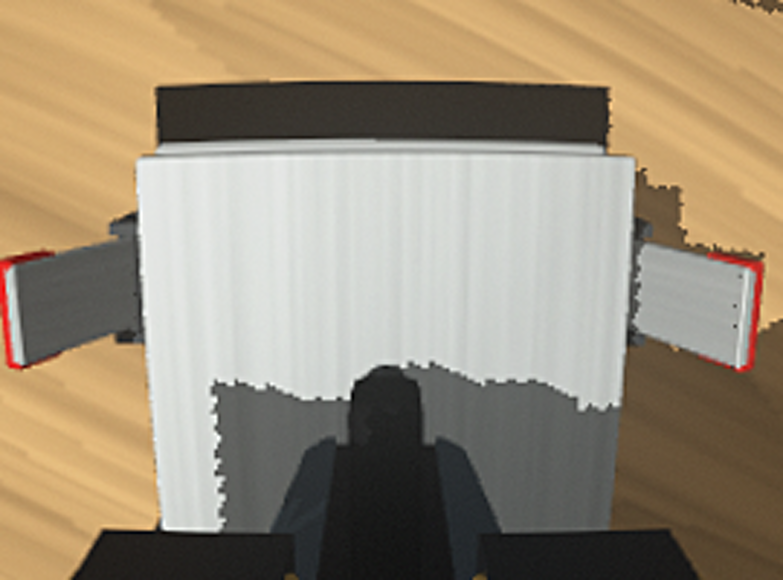

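The lid is square over the mould, with the rim's far edge showing at crop row 140, the mat's far edge at row 85, and pads at about (10,315) and (752,316). The clips are still open. I'll work out the residual offsets.

```bash
python3 - <<'E'
import pickle,numpy as np
from h import *
s,f=pickle.load(open("w9.pkl","rb"));R=s["orientation"];t=s["tcp_pos"]
def T(px,z):
    p=cast(f,np.array(px)/2.9+[190,70]-.33,z,True)-t[:2]; return (np.c_[p@R[:2,0],p@R[:2,2]]*1000).round(1)
print("pads (exp z 45, x+-77.5)",T([[10,315],[752,316]],.121).tolist())
print("rim far (exp 75, x+-54)",T([[157,142],[605,142],[380,140]],.075).tolist())
print("mat far (exp 95, x+-74)",T([[157,88],[609,88],[380,82]],.003).tolist())
print("hinge bracket outer z extent (exp ~45)",T([[125,215],[125,342],[645,220],[645,345]],.083).tolist())
print("lid far corners (75,+-53.5)",T([[138,158],[634,158],[380,154]],t[2]-.0037+.015).tolist())
E
```

```text
pads (exp z 45, x+-77.5) [[-77.8, 42.8], [77.2, 42.8]]
rim far (exp 75, x+-54) [[-55.5, 75.6], [54.6, 75.6], [-0.6, 74.9]]
mat far (exp 95, x+-74) [[-73.5, 91.2], [73.3, 91.4], [-1.0, 91.3]]
hinge bracket outer z extent (exp ~45) [[-62.1, 58.5], [-64.2, 26.7], [63.4, 57.4], [65.5, 26.1]]
lid far corners (75,+-53.5) [[-51.4, 73.3], [53.0, 73.5], [-0.4, 73.1]]
```

play_rows(motion=[{"grip": 8,"x": -0.5,"y": 6,"z": -1,"twist": 0},{"grip": 8,"x": 0,"y": 6,"z": 0,"twist": 0},{"grip": 8,"x": 0,"y": 4,"z": 0,"twist": 0},{"grip": 8,"x": 0,"y": 2,"z": 0,"twist": 0},{"grip": 8,"x": 0,"y": 2,"z": 0,"twist": 0},{"grip": 8,"x": 0,"y": 0,"z": 0,"twist": 0}])

```text
time_s: 16.05
tcp_pos: [0.5564, -0.1739, 0.0756]
orientation: [[0.437, -0.0, 0.899], [-0.899, 0.0, 0.437], [-0.0, -1.0, -0.0]]
contact_force: [0.1, -0.8, -3.3]
opening: 0.146
```

play_rows(motion=[{"grip": 8,"x": 0,"y": 2,"z": 0,"twist": 0},{"grip": 8,"x": 0,"y": 2,"z": 0,"twist": 0},{"grip": 8,"x": 0,"y": 0,"z": 0,"twist": 0}])

```text
time_s: 16.35
tcp_pos: [0.5563, -0.1739, 0.0716]
orientation: [[0.438, -0.0, 0.899], [-0.899, 0.0, 0.438], [-0.0, -1.0, -0.0]]
contact_force: [-0.4, -0.3, -2.9]
opening: 0.147
```

play_rows(motion=[{"grip": 8,"x": 0,"y": 1,"z": 0,"twist": 0},{"grip": 8,"x": 0,"y": 1,"z": 0,"twist": 0},{"grip": 8,"x": 0,"y": 0,"z": 0,"twist": 0}])

```text
time_s: 16.65
tcp_pos: [0.5564, -0.1739, 0.0697]
orientation: [[0.437, -0.0, 0.899], [-0.899, 0.0, 0.437], [-0.0, -1.0, -0.0]]
contact_force: [1.1, -0.9, -3.3]
opening: 0.152
```

play_rows(motion=[{"grip": 8,"x": 0,"y": 1,"z": 0,"twist": 0},{"grip": 8,"x": 0,"y": 0,"z": 0,"twist": 0}])

```text
time_s: 16.85
tcp_pos: [0.5566, -0.174, 0.0689]
orientation: [[0.438, 0.0, 0.899], [-0.899, -0.0, 0.438], [0.0, -1.0, 0.0]]
contact_force: [-0.2, 0.3, -1.0]
opening: 0.154
```

play_rows(motion=[{"grip": 8,"x": 0,"y": 0.7,"z": 0,"twist": 0},{"grip": 8,"x": 0,"y": 0,"z": 0,"twist": 0}])

```text
time_s: 17.05
tcp_pos: [0.5566, -0.174, 0.0689]
orientation: [[0.437, -0.0, 0.899], [-0.899, 0.0, 0.437], [-0.0, -1.0, -0.0]]
contact_force: [-5.0, 1.9, 10.8]
opening: 0.152
```

The lid is seated: +10.8 N at TCP z 68.9 mm, against 68.7 predicted. I'll release it, then feel gently for the lid's top with the open fingers to find where the tips really are.

play_rows(motion=[{"grip": 25,"x": 0,"y": 0,"z": 0,"twist": 0},{"grip": 40,"x": 0,"y": 0,"z": 0,"twist": 0},{"grip": 40,"x": 0,"y": 0,"z": 0,"twist": 0},{"grip": 40,"x": 0,"y": 0,"z": 0,"twist": 0},{"grip": 40,"x": 0,"y": 3,"z": 0,"twist": 0},{"grip": 40,"x": 0,"y": 2,"z": 0,"twist": 0},{"grip": 40,"x": 0,"y": 0,"z": 0,"twist": 0}])

```text
time_s: 17.75
tcp_pos: [0.5562, -0.1738, 0.0627]
orientation: [[0.437, -0.001, 0.899], [-0.899, 0.0, 0.437], [-0.0, -1.0, -0.0]]
contact_force: [0.5, -0.7, -0.3]
opening: 0.44
```

play_rows(motion=[{"grip": 40,"x": 0,"y": 1,"z": 0,"twist": 0},{"grip": 40,"x": 0,"y": 1,"z": 0,"twist": 0},{"grip": 40,"x": 0,"y": 0,"z": 0,"twist": 0}])

```text
time_s: 18.05
tcp_pos: [0.5564, -0.1739, 0.061]
orientation: [[0.437, -0.0, 0.899], [-0.899, 0.0, 0.437], [-0.0, -1.0, -0.0]]
contact_force: [-0.6, -0.2, -0.7]
opening: 0.44
```

play_rows(motion=[{"grip": 40,"x": 0,"y": 1,"z": 0,"twist": 0},{"grip": 40,"x": 0,"y": 1,"z": 0,"twist": 0},{"grip": 40,"x": 0,"y": 0,"z": 0,"twist": 0}])

```text
time_s: 18.35
tcp_pos: [0.5564, -0.1739, 0.059]
orientation: [[0.437, -0.0, 0.899], [-0.899, 0.0, 0.437], [-0.0, -1.0, -0.0]]
contact_force: [0.1, 1.0, 0.6]
opening: 0.436
```

play_rows(motion=[{"grip": 40,"x": 0,"y": 1,"z": 0,"twist": 0},{"grip": 40,"x": 0,"y": 1,"z": 0,"twist": 0},{"grip": 40,"x": 0,"y": 0,"z": 0,"twist": 0}])

```text
time_s: 18.65
tcp_pos: [0.5564, -0.1739, 0.057]
orientation: [[0.438, -0.0, 0.899], [-0.899, 0.0, 0.438], [-0.0, -1.0, -0.0]]
contact_force: [-0.6, -0.0, 0.2]
opening: 0.44
```

play_rows(motion=[{"grip": 40,"x": 0,"y": 1,"z": 0,"twist": 0},{"grip": 40,"x": 0,"y": 1,"z": 0,"twist": 0},{"grip": 40,"x": 0,"y": 0,"z": 0,"twist": 0}])

```text
time_s: 18.95
tcp_pos: [0.5564, -0.1739, 0.055]
orientation: [[0.438, -0.0, 0.899], [-0.899, 0.0, 0.438], [-0.0, -1.0, -0.0]]
contact_force: [0.2, 0.5, -1.1]
opening: 0.437
```

play_rows(motion=[{"grip": 40,"x": 0,"y": 1,"z": 0,"twist": 0},{"grip": 40,"x": 0,"y": 0.5,"z": 0,"twist": 0},{"grip": 40,"x": 0,"y": 0,"z": 0,"twist": 0}])

```text
time_s: 19.25
tcp_pos: [0.5564, -0.1739, 0.0536]
orientation: [[0.438, -0.0, 0.899], [-0.899, 0.0, 0.438], [-0.0, -1.0, -0.0]]
contact_force: [0.2, 0.2, -0.6]
opening: 0.442
```

I've reached TCP z 53.6 mm and won't go lower, because the gripper body nears the open clips. Instead I'll close the fingers and feel for the handle's top, which is at z = 113 mm.

play_rows(motion=[{"grip": 40,"x": 0,"y": -15,"z": 0,"twist": 0},{"grip": 40,"x": 0,"y": -20,"z": 0,"twist": 0},{"grip": 0,"x": 0,"y": -10,"z": 0,"twist": 0},{"grip": 0,"x": 0,"y": 0,"z": 0,"twist": 0},{"grip": 0,"x": 0,"y": 0,"z": 0,"twist": 0},{"grip": 0,"x": 0,"y": 0,"z": 0,"twist": 0},{"grip": 0,"x": 0,"y": 5,"z": 0,"twist": 0},{"grip": 0,"x": 0,"y": 4,"z": 0,"twist": 0},{"grip": 0,"x": 0,"y": 0,"z": 0,"twist": 0}])

```text
time_s: 20.15
tcp_pos: [0.5558, -0.1737, 0.0885]
orientation: [[0.437, -0.002, 0.899], [-0.899, 0.001, 0.437], [-0.001, -1.0, -0.001]]
contact_force: [-0.2, 0.1, -0.8]
opening: 0.006
```

play_rows(motion=[{"grip": 0,"x": 0,"y": 1,"z": 0,"twist": 0},{"grip": 0,"x": 0,"y": 1,"z": 0,"twist": 0},{"grip": 0,"x": 0,"y": 0,"z": 0,"twist": 0}])

```text
time_s: 20.45
tcp_pos: [0.5565, -0.1739, 0.0875]
orientation: [[0.437, -0.0, 0.899], [-0.899, 0.0, 0.437], [-0.0, -1.0, -0.0]]
contact_force: [0.0, -0.7, -0.1]
opening: 0.007
```

play_rows(motion=[{"grip": 0,"x": 0,"y": 1,"z": 0,"twist": 0},{"grip": 0,"x": 0,"y": 1,"z": 0,"twist": 0},{"grip": 0,"x": 0,"y": 0,"z": 0,"twist": 0}])

```text
time_s: 20.75
tcp_pos: [0.5566, -0.174, 0.0861]
orientation: [[0.437, -0.0, 0.899], [-0.899, 0.0, 0.437], [-0.0, -1.0, -0.0]]
contact_force: [-3.7, 0.7, 8.6]
opening: 0.002
```

Contact came at TCP z 86 mm, so the true tips are 27 mm behind the TCP, which fits everything seen so far. Now clip A: go outside it, sweep inward, then press down.

play_rows(force=40, motion=[{"grip": 0,"x": 0,"y": -15,"z": 0,"twist": 0},{"grip": 0,"x": 0,"y": -17,"z": 0,"twist": 0},{"grip": 0,"x": -25,"y": 0,"z": 10,"twist": 0},{"grip": 0,"x": -40,"y": 0,"z": 14,"twist": 0},{"grip": 0,"x": -35,"y": 0,"z": 14,"twist": 0},{"grip": 0,"x": -15,"y": 10,"z": 6,"twist": 0},{"grip": 0,"x": 0,"y": 17,"z": 0,"twist": 0},{"grip": 0,"x": 0,"y": 10,"z": 0,"twist": 0},{"grip": 0,"x": 0,"y": 0,"z": 0,"twist": 0}])

```text
time_s: 21.65
tcp_pos: [0.545, -0.0515, 0.0795]
orientation: [[0.437, -0.002, 0.899], [-0.899, 0.0, 0.437], [-0.001, -1.0, -0.002]]
contact_force: [0.5, -0.2, -0.5]
opening: 0.002
```

play_rows(motion=[{"grip": 0,"x": 20,"y": 0,"z": 0,"twist": 0},{"grip": 0,"x": 12,"y": 0,"z": 0,"twist": 0},{"grip": 0,"x": 8,"y": 0,"z": 0,"twist": 0},{"grip": 0,"x": 8,"y": 0,"z": 0,"twist": 0},{"grip": 0,"x": 8,"y": 0,"z": 0,"twist": 0}])

```text
time_s: 22.15
tcp_pos: [0.5707, -0.103, 0.0811]
orientation: [[0.436, -0.0, 0.9], [-0.9, 0.001, 0.436], [-0.001, -1.0, 0.0]]
contact_force: [-2.5, 4.2, -1.1]
opening: 0.006
```

Contact is about 5 N along the push direction, as expected. I'll continue inward and down.

play_rows(motion=[{"grip": 0,"x": 9,"y": 0,"z": 0,"twist": 0},{"grip": 0,"x": 4,"y": 3,"z": 0,"twist": 0},{"grip": 0,"x": 3,"y": 4,"z": 0,"twist": 0},{"grip": 0,"x": 1,"y": 4,"z": 0,"twist": 0},{"grip": 0,"x": 1,"y": 4,"z": 0,"twist": 0},{"grip": 0,"x": 0,"y": 4,"z": 0,"twist": 0},{"grip": 0,"x": 0,"y": 1.5,"z": 0,"twist": 0},{"grip": 0,"x": 0,"y": 0,"z": 0,"twist": 0}])

```text
time_s: 22.95
tcp_pos: [0.5779, -0.1176, 0.0598]
orientation: [[0.438, -0.0, 0.899], [-0.899, 0.0, 0.438], [-0.0, -1.0, -0.0]]
contact_force: [0.6, -0.1, 0.4]
opening: 0.007
```

play_rows(motion=[{"grip": 0,"x": 0,"y": 1,"z": 0,"twist": 0},{"grip": 0,"x": 0,"y": 0.7,"z": 0,"twist": 0},{"grip": 0,"x": 0,"y": 0,"z": 0,"twist": 0}])

```text
time_s: 23.25
tcp_pos: [0.5781, -0.1178, 0.0584]
orientation: [[0.438, 0.0, 0.899], [-0.899, -0.0, 0.438], [0.0, -1.0, 0.0]]
contact_force: [-0.0, 0.6, 0.3]
opening: 0.007
```

No force at tip height 85.4 mm, so clip A snapped down by itself. I'll check it from above on the way to C.

play_rows(motion=[{"grip": 0,"x": 0,"y": -20,"z": 0,"twist": 0},{"grip": 0,"x": 0,"y": -25,"z": 0,"twist": 0},{"grip": 0,"x": 15,"y": -10,"z": -9,"twist": 0},{"grip": 0,"x": 37,"y": 0,"z": -21,"twist": 0},{"grip": 0,"x": 40,"y": 0,"z": -23,"twist": 0},{"grip": 0,"x": 40,"y": 0,"z": -23,"twist": 0},{"grip": 0,"x": 24,"y": 0,"z": -14,"twist": 0},{"grip": 0,"x": 0,"y": 0,"z": 0,"twist": 0}])

```text
time_s: 24.05
tcp_pos: [0.5647, -0.3015, 0.1132]
orientation: [[0.435, 0.0, 0.901], [-0.901, -0.001, 0.435], [0.001, -1.0, 0.0]]
contact_force: [-0.9, -0.0, -0.1]
opening: 0.004
```

```bash
cat > chk.py <<'E'
import sys,pickle,cv2,numpy as np
from station import telemetry,eyes
from h import *
M=np.array([555.9,-174.4]);a=np.radians(25.95);u=np.array([np.cos(a),np.sin(a)]);v=np.array([-u[1],u[0]])
def reds(f,fish,m=None):
    hsv=cv2.cvtColor(f["pixels"],cv2.COLOR_RGB2HSV)
    red=((hsv[...,1]>120)&((hsv[...,0]<6)|(hsv[...,0]>173))).astype(np.uint8)
    n,l,st,c=cv2.connectedComponentsWithStats(red)
    for i in range(1,n):
        if st[i][4]>8:
            o=[]
            for z in(.121,.084):
                p=cast(f,c[i],z,fish)[0]*1000-M; o.append([round(float(p@u),1),round(float(p@v),1)])
            if abs(o[0][0])<110 and abs(o[0][1])<120: print(c[i].round(),st[i][4],"open-plane",o[0],"shut-plane",o[1])
if __name__=="__main__":
    s=telemetry.get_state();print(s["tcp_pos"],s["time_s"])
    for n in sys.argv[1:]:
        f=eyes.grab_frame(n);pickle.dump((s,f),open(f"chk_{n}.pkl","wb"));print(n);reds(f,n=="wrist")
E
python3 chk.py top scene wrist
```

```text
[ 0.56472079 -0.30152492  0.11324673] 24.05
top
[358. 194.] 50 open-plane [39.9, 31.7] shut-plane [44.6, 24.3]
[357. 238.] 25 open-plane [-47.2, 82.2] shut-plane [-46.1, 77.0]
scene
[276. 231.] 44 open-plane [64.5, 0.7] shut-plane [44.2, 25.0]
[219. 240.] 17 open-plane [-37.1, -80.6] shut-plane [-62.9, -60.7]
[250. 254.] 20 open-plane [49.7, -81.1] shut-plane [28.6, -61.2]
wrist
[262.  96.] 209 open-plane [43.9, -79.4] shut-plane [45.4, -72.3]
[147. 108.] 440 open-plane [42.7, 1.8] shut-plane [43.9, 24.8]
[ 92. 212.] 31 open-plane [-32.2, 69.8] shut-plane [-45.5, 106.1]
[267. 226.] 178 open-plane [-40.3, -78.8] shut-plane [-55.2, -71.5]
```

A is confirmed shut: its pad is at mould (44.6, 24.3) mm in the top view, with scene and wrist agreeing. B, C and D are still open. Now clip C.

play_rows(motion=[{"grip": 0,"x": 0,"y": 12,"z": 0,"twist": 0},{"grip": 0,"x": 0,"y": 14,"z": 0,"twist": 0},{"grip": 0,"x": 0,"y": 6,"z": 0,"twist": 0},{"grip": 0,"x": -22,"y": 0,"z": 0,"twist": 0},{"grip": 0,"x": -12,"y": 0,"z": 0,"twist": 0},{"grip": 0,"x": -9,"y": 0,"z": 0,"twist": 0},{"grip": 0,"x": -8,"y": 0,"z": 0,"twist": 0},{"grip": 0,"x": -8,"y": 0,"z": 0,"twist": 0}])

```text
time_s: 25.0
tcp_pos: [0.5403, -0.2445, 0.0816]
orientation: [[0.438, 0.002, 0.899], [-0.899, -0.001, 0.438], [0.002, -1.0, 0.001]]
contact_force: [2.5, -5.2, -0.2]
opening: 0.01
```

play_rows(motion=[{"grip": 0,"x": -8,"y": 0,"z": 0,"twist": 0},{"grip": 0,"x": -4,"y": 3,"z": 0,"twist": 0},{"grip": 0,"x": -3,"y": 4,"z": 0,"twist": 0},{"grip": 0,"x": -2,"y": 4,"z": 0,"twist": 0},{"grip": 0,"x": -1,"y": 4,"z": 0,"twist": 0},{"grip": 0,"x": 0,"y": 4,"z": 0,"twist": 0},{"grip": 0,"x": 0,"y": 2.5,"z": 0,"twist": 0},{"grip": 0,"x": 0,"y": 1,"z": 0,"twist": 0},{"grip": 0,"x": 0,"y": 0,"z": 0,"twist": 0}])

```text
time_s: 25.9
tcp_pos: [0.5317, -0.2283, 0.0588]
orientation: [[0.437, -0.0, 0.899], [-0.899, 0.0, 0.437], [-0.0, -1.0, -0.0]]
contact_force: [0.3, 0.4, -0.1]
opening: 0.004
```

play_rows(motion=[{"grip": 0,"x": 0,"y": -20,"z": 0,"twist": 0},{"grip": 0,"x": 0,"y": -25,"z": 0,"twist": 0},{"grip": 0,"x": -15,"y": -10,"z": 0,"twist": 0},{"grip": 0,"x": -36,"y": 0,"z": 0,"twist": 0},{"grip": 0,"x": -40,"y": 0,"z": 0,"twist": 0},{"grip": 0,"x": -40,"y": 0,"z": 0,"twist": 0},{"grip": 0,"x": -25,"y": 0,"z": 0,"twist": 0},{"grip": 0,"x": 0,"y": 0,"z": 0,"twist": 0}])

```text
time_s: 26.7
tcp_pos: [0.462, -0.086, 0.114]
orientation: [[0.439, -0.001, 0.898], [-0.898, 0.0, 0.439], [-0.001, -1.0, -0.0]]
contact_force: [0.0, -0.0, 0.6]
opening: 0.003
```

```bash
python3 chk.py top scene wrist
```

```text
[ 0.46203829 -0.08598388  0.11397586] 26.7
top
[358. 194.] 50 open-plane [39.9, 31.7] shut-plane [44.6, 24.3]
scene
[234. 232.] 43 open-plane [-20.6, -46.2] shut-plane [-45.6, -24.4]
[277. 231.] 45 open-plane [64.6, 0.5] shut-plane [44.4, 24.9]
[250. 254.] 21 open-plane [50.3, -81.1] shut-plane [29.3, -61.3]
wrist
[443. 104.] 510 open-plane [43.2, 40.4] shut-plane [44.3, 25.4]
[566. 105.] 20 open-plane [54.8, -69.2] shut-plane [58.1, -105.4]
[572. 118.] 10 open-plane [45.3, -76.8] shut-plane [46.8, -114.4]
[561. 132.] 12 open-plane [33.1, -65.1] shut-plane [32.2, -100.5]
[486. 216.] 326 open-plane [-33.0, -1.5] shut-plane [-46.6, -24.6]
[378. 226.] 172 open-plane [-39.7, 80.0] shut-plane [-54.7, 72.7]
```

A and C are shut; B and D are open. Now clip B.

play_rows(motion=[{"grip": 0,"x": 0,"y": 12,"z": 0,"twist": 0},{"grip": 0,"x": 0,"y": 14,"z": 0,"twist": 0},{"grip": 0,"x": 0,"y": 7,"z": 0,"twist": 0},{"grip": 0,"x": 24,"y": 0,"z": 0,"twist": 0},{"grip": 0,"x": 12,"y": 0,"z": 0,"twist": 0},{"grip": 0,"x": 9,"y": 0,"z": 0,"twist": 0},{"grip": 0,"x": 8,"y": 0,"z": 0,"twist": 0},{"grip": 0,"x": 8,"y": 0,"z": 0,"twist": 0}])

```text
time_s: 27.65
tcp_pos: [0.4895, -0.143, 0.0801]
orientation: [[0.436, -0.002, 0.9], [-0.9, 0.001, 0.436], [-0.002, -1.0, -0.001]]
contact_force: [-2.9, 4.6, -0.8]
opening: 0.0
```

play_rows(motion=[{"grip": 0,"x": 8,"y": 0,"z": 0,"twist": 0},{"grip": 0,"x": 4,"y": 3,"z": 0,"twist": 0},{"grip": 0,"x": 3,"y": 4,"z": 0,"twist": 0},{"grip": 0,"x": 2,"y": 4,"z": 0,"twist": 0},{"grip": 0,"x": 1,"y": 4,"z": 0,"twist": 0},{"grip": 0,"x": 0,"y": 4,"z": 0,"twist": 0},{"grip": 0,"x": 0,"y": 2.5,"z": 0,"twist": 0},{"grip": 0,"x": 0,"y": 0.5,"z": 0,"twist": 0},{"grip": 0,"x": 0,"y": 0,"z": 0,"twist": 0}])

```text
time_s: 28.55
tcp_pos: [0.4979, -0.1588, 0.0589]
orientation: [[0.438, -0.0, 0.899], [-0.899, 0.0, 0.438], [-0.0, -1.0, -0.0]]
contact_force: [-0.4, 2.0, 0.9]
opening: 0.005
```

play_rows(motion=[{"grip": 0,"x": 0,"y": -20,"z": 0,"twist": 0},{"grip": 0,"x": 0,"y": -25,"z": 0,"twist": 0},{"grip": 0,"x": 15,"y": -10,"z": 9,"twist": 0},{"grip": 0,"x": 36,"y": 0,"z": 21,"twist": 0},{"grip": 0,"x": 40,"y": 0,"z": 23,"twist": 0},{"grip": 0,"x": 40,"y": 0,"z": 23,"twist": 0},{"grip": 0,"x": 25,"y": 0,"z": 14,"twist": 0},{"grip": 0,"x": 0,"y": 0,"z": 0,"twist": 0}])

```text
time_s: 29.35
tcp_pos: [0.6499, -0.2619, 0.1141]
orientation: [[0.437, 0.002, 0.9], [-0.9, -0.001, 0.437], [0.002, -1.0, 0.001]]
contact_force: [-0.3, 0.4, -0.1]
opening: 0.004
```

```bash
python3 chk.py top scene wrist
```

```text
[ 0.64985738 -0.26187503  0.11408205] 29.35
top
[358. 195.] 48 open-plane [39.5, 31.6] shut-plane [44.2, 24.3]
[376. 228.] 48 open-plane [-47.0, 31.6] shut-plane [-46.0, 24.2]
scene
[277. 231.] 45 open-plane [64.6, 0.5] shut-plane [44.4, 24.9]
[250. 254.] 21 open-plane [50.3, -81.1] shut-plane [29.3, -61.3]
wrist
[158. 214.] 385 open-plane [57.8, 1.6] shut-plane [44.4, 24.7]
[266. 228.] 183 open-plane [48.9, -79.2] shut-plane [33.6, -71.8]
[176. 304.] 143 open-plane [-21.5, 2.9] shut-plane [-50.4, 26.3]
[223. 308.] 198 open-plane [-20.9, -39.6] shut-plane [-49.7, -24.5]
```

A, B and C are shut and D is open. Now clip D.

play_rows(motion=[{"grip": 0,"x": 0,"y": 12,"z": 0,"twist": 0},{"grip": 0,"x": 0,"y": 14,"z": 0,"twist": 0},{"grip": 0,"x": 0,"y": 7,"z": 0,"twist": 0},{"grip": 0,"x": -23,"y": 0,"z": 0,"twist": 0},{"grip": 0,"x": -12,"y": 0,"z": 0,"twist": 0},{"grip": 0,"x": -9,"y": 0,"z": 0,"twist": 0},{"grip": 0,"x": -8,"y": 0,"z": 0,"twist": 0},{"grip": 0,"x": -8,"y": 0,"z": 0,"twist": 0}])

```text
time_s: 30.3
tcp_pos: [0.6214, -0.2062, 0.0811]
orientation: [[0.438, 0.002, 0.899], [-0.899, -0.001, 0.438], [0.002, -1.0, 0.001]]
contact_force: [3.0, -5.9, -1.7]
opening: 0.004
```

play_rows(motion=[{"grip": 0,"x": -8,"y": 0,"z": 0,"twist": 0},{"grip": 0,"x": -4,"y": 3,"z": 0,"twist": 0},{"grip": 0,"x": -3,"y": 4,"z": 0,"twist": 0},{"grip": 0,"x": -2,"y": 4,"z": 0,"twist": 0},{"grip": 0,"x": -1,"y": 4,"z": 0,"twist": 0},{"grip": 0,"x": 0,"y": 4,"z": 0,"twist": 0},{"grip": 0,"x": 0,"y": 2.5,"z": 0,"twist": 0},{"grip": 0,"x": 0,"y": 0.5,"z": 0,"twist": 0},{"grip": 0,"x": 0,"y": 0,"z": 0,"twist": 0}])

```text
time_s: 31.2
tcp_pos: [0.6132, -0.1899, 0.0589]
orientation: [[0.437, -0.0, 0.899], [-0.899, -0.0, 0.437], [-0.0, -1.0, -0.0]]
contact_force: [0.3, -0.3, -0.5]
opening: 0.005
```

play_rows(motion=[{"grip": 0,"x": 0,"y": -20,"z": 0,"twist": 0},{"grip": 0,"x": 0,"y": -30,"z": 0,"twist": 0},{"grip": 0,"x": 0,"y": -40,"z": -20,"twist": 0},{"grip": 0,"x": 0,"y": -40,"z": -40,"twist": 0},{"grip": 0,"x": 0,"y": -40,"z": -40,"twist": 0},{"grip": 0,"x": -15,"y": -20,"z": -40,"twist": 0},{"grip": 0,"x": -15,"y": 0,"z": -20,"twist": 0},{"grip": 0,"x": 0,"y": 0,"z": 0,"twist": 0},{"grip": 0,"x": 0,"y": 0,"z": 0,"twist": 0}])

```text
time_s: 32.1
tcp_pos: [0.4646, -0.2289, 0.2401]
orientation: [[0.437, 0.001, 0.899], [-0.899, -0.001, 0.437], [0.001, -1.0, 0.001]]
contact_force: [-0.0, 0.5, -0.4]
opening: 0.006
```

```bash
python3 chk.py scene wrist; python3 - <<'E'
import pickle,cv2,numpy as np
a=pickle.load(open("chk_wrist.pkl","rb"))[1]["pixels"];b=pickle.load(open("chk_scene.pkl","rb"))[1]["pixels"]
A=cv2.resize(a,(480,300));B=cv2.resize(b[140:340,180:380],(300,300))
cv2.imwrite("pics/final.png",np.hstack([A,B])[:,:,::-1])
E
```

```text
[ 0.46464122 -0.22892861  0.24014717] 32.1
scene
[246. 218.] 35 open-plane [-21.3, 2.1] shut-plane [-46.2, 26.5]
[234. 232.] 43 open-plane [-20.3, -45.8] shut-plane [-45.2, -24.0]
[277. 231.] 45 open-plane [64.6, 0.5] shut-plane [44.4, 24.9]
[265. 246.] 45 open-plane [65.0, -46.3] shut-plane [44.7, -24.5]
wrist
[291.  50.] 262 open-plane [37.0, 21.7] shut-plane [44.0, 25.4]
[336.  50.] 240 open-plane [36.9, -22.9] shut-plane [43.9, -24.4]
[335. 127.] 252 open-plane [-43.6, -22.8] shut-plane [-46.0, -24.3]
[291. 127.] 243 open-plane [-43.4, 21.6] shut-plane [-45.7, 25.3]
```

View pics/final.png

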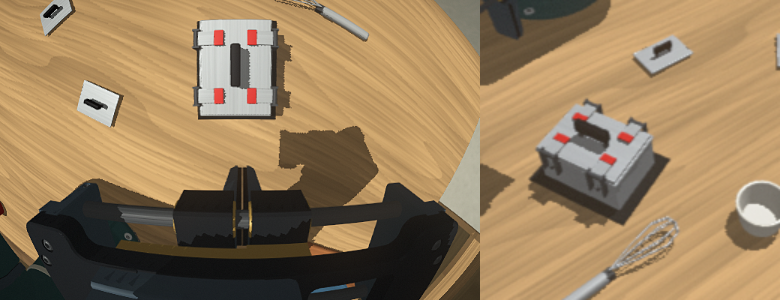

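The last picture shows the lid seated squarely, with all four clips flat over its edge; wrist-view pads are at (219,37), (252,37), (219,95) and (251,95). The whisk and ramekin have not been touched, and the arm is clear. I'm handing it in.

```bash
python3 -c "
from station import workorder,telemetry
print(workorder.close_job(), telemetry.get_state()['time_s'])"
```

```text
the job is handed in; nothing more can be done
the job is handed in; nothing more can be done
```

The lid is on the mould and all four clips are shut. I set it down with the clips open, with the first firm contact at about 11 N, then snapped the clips in the order A, C, B, D. I handed the job in after about 32 s of the 58 s allowed.

**Last checks:** In the scene and wrist views all four red pads lie at about (±45, ±25) mm in mould axes, level with the lid's top. The lid looks square, and the arm was clear of everything. The whisk and ramekin look undisturbed in the last picture. I did not check the spatula at the end, but the arm never came near it.

**What disagreed:** The fingertips were not where the interface says. They sit about 27 mm behind the TCP, not 8 mm ahead of it, so my first tries at the handle closed on nothing. I found this by lowering in small steps and touching the handle's top, then used the corrected value for the clips. No large forces showed in the readings.

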